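# Take the shoehorn out of the caddy

### The job

Fold the caddy's carry handle back over the hood until it clicks home, then take the shoehorn out through the caddy's opening, slanting it because it is longer than the opening. Finish with the gripper holding the shoehorn still in the air, every part of it at least 8 cm above the caddy's covers and touching nothing else, the carry handle still home; leave the other things on the console where they are.

Things in the scene. Friction and masses are not known exactly. Their poses are not given: they have to be found in the camera images.
- caddy: Light-wood shoe-care caddy fixed to the console, outside 130 (x) x 285 (y) x 61 mm (z). Origin: centre of its underside. Walls 5 mm; inner floor 6 mm above the console; inside length 275 mm (y -137.5 to +137.5). Two 4 mm covers, tops at 61 mm, leave an opening 160 mm long (y) and 120 mm wide (x).
- hood_edge (a point): Middle of the edge of the caddy's hood, the cover over its +y end: caddy frame y = +57.5 mm, at the cover's underside, 57 mm above the console. The hood runs from here to the +y end.
- lip_edge (a point): Middle of the edge of the caddy's lip, the short cover over its -y end: caddy frame y = -102.5 mm, at the cover's underside, 57 mm above the console. The lip runs from here to the -y end.
- bail (a joint): Angle (rad) of the caddy's carry handle. 0: leaning 0.30 rad from upright towards the lip; 0.30: upright; 1.55: end stop, home, folded back 1.25 rad from upright over the hood. Stiff hinge (about 0.1 Nm), stays where it is left; a spring plunger resists more (about 0.2 Nm) from 0.9 to 1.3; beyond that it drives the handle on to the stop and keeps it there.
- bail_hinge (a point): Middle of the carry handle's hinge line, which runs along the caddy's x axis at caddy y = 0, 45 mm above the console. The handle's two steel legs stand just outside the long walls.
- bail_bar (a point): Centre of the carry handle's round wooden crossbar (14 mm thick, 110 mm long, along the caddy's x), the place to grip, 105 mm from the hinge line; moves with the handle. Home, it is 78 mm above the console at caddy y = +100 mm, 10 mm of air between it and the hood.
- shoehorn: Loose shoehorn, 220 mm long (y), about 110 g, lying in the caddy, y axes roughly parallel. Origin: centre of its underside. Dark wood handle 18 mm wide (x), 16 mm thick, y -110 to +15 mm; steel blade up to 40 mm wide and 10 mm thick from there to y = +110 mm. Starts with the blade under the hood and the handle's end under the lip; slid towards the hood, its end comes free of the lip.
- horn_grip (a point): On the shoehorn's handle close to its centre of mass (y = -10 mm, 8 mm above the underside): the place to grip, across the 18 mm width.
- horn_tip (a point): Blade end of the shoehorn (y = +110 mm, 3 mm above the underside).
- horn_end (a point): Handle end of the shoehorn (y = -110 mm, 8 mm above the underside).
- vase: Bystander: empty matte white ceramic vase, 92 mm thick, 170 mm high; origin at the centre of its underside.
- fob: Bystander: black plastic smart lock fob, 36 x 62 x 12 mm; origin at the centre of its underside.
- sunglasses: Bystander: folded metal-framed sunglasses, 140 (x) x 28 x 42 mm high; origin at the centre of the underside.
- coaster: Bystander: round wooden coaster, 96 mm across, 9 mm thick; origin at the centre of its underside.
- tin: Bystander: dark steel shoe-polish tin, 68 mm across, 26 mm high, standing just beyond the caddy; origin at the centre of its underside.
- brush: Bystander: wooden shoe brush, 44 x 150 (y) x 40 mm high, bristles down; origin at the centre of its underside.
- bowl: Bystander: small terracotta bowl, 110 mm across, 40 mm high; origin at the centre of its underside.
Things that resemble listed ones, but are neither listed nor needed, are in the scene too. There is more than one size of the shoehorn; the one meant has the size given above.

How it is judged:
On the way, in this order (a step that is already met when the one before it is completed fails the run):
1. the carry handle is folded back and seated in its end detent (value of joint bail above 1.48 rad), for 0.3 s.
2. the shoehorn leaves at a slant: handle end up above the caddy's covers while the blade end is still under the hood (value of joint bail above 1.48 rad and z of horn_end in the frame of caddy above 0.07 m and z of horn_tip in the frame of caddy below 0.057 m and y of horn_tip in the frame of caddy above 0.0575 m), for 0.05 s.
At the end, for the whole second after the job is handed in: The carry handle reads above 1.48 rad; the gripper holds the shoehorn (finger force over 1 N) with both its ends more than 141 mm above the console (80 mm above the covers), at rest (under 0.03 m/s and 0.3 rad/s), not touching the caddy, its handle or any bystander (value of joint bail above 1.48 rad and height (world z) of each of horn_tip, horn_end above 0.141 m and contact force between the fingers and shoehorn above 1 N and contact force between shoehorn and caddy below 0.05 N and linear speed of shoehorn below 0.03 m/s and angular speed of shoehorn below 0.3 rad/s and contact force between shoehorn and vase below 0.05 N and contact force between shoehorn and fob below 0.05 N and contact force between shoehorn and sunglasses below 0.05 N and contact force between shoehorn and coaster below 0.05 N and contact force between shoehorn and tin below 0.05 N and contact force between shoehorn and brush below 0.05 N and contact force between shoehorn and bowl below 0.05 N); the arm keeps its last pose, push and grip.
It fails at once if a bystander (vase, fob, sunglasses, coaster, tin, brush, bowl) is shifted by more than 3 cm (distance of any of vase, fob, sunglasses, coaster, tin, brush, bowl from where it was at the start of the episode above 0.03 m).
It also fails if it takes over 51 s, if anything falls off the work surface, if the arm or the gripper's body presses on something with over 40 N, if the wrist force passes 120 N, or if a joint passes its speed limit or range.

### The arm

A 6-joint arm with a two-finger parallel gripper is mounted at the origin on the work surface. World frame = base frame: x ahead of the robot, y to its left, z up, the work surface at z = 0. Lengths are in m, angles in rad, forces in N, time in s.
With the tool pointing down it reaches from about 0.325 to 1 m from the base axis. Payload 5.1 kg.
Tool frame: the origin (TCP) lies between the finger pads; the fingertips stand 14 mm ahead of it and the grasp point (between the pads) lies 5 mm behind it; z points along the fingers, y is the line along which they close (so a half turn about z gives the same grasp; the last joint's range is limited). The gripper opens to 85 mm and grips with 20 to 120 N. Pads are 22 mm wide; open, the fingers measure 114 mm over their backs; the gripper's body (76 mm by 85 mm) begins 54 mm behind the grasp point. The pads swing forward as they close: fully open they stand 13 mm farther back than shut.
Start: joints at [-1.402, 0.124, 1.65, -0, 1.367, -0.083], TCP at [0.162, -0.629, 0.213] pointing down, gripper open.
Joint ranges: [-2.61, 2.61], [-1.02, 2.33], [0.03, 2.71], [-1.35, 4.49], [0.32, 2.68], [-2.91, 2.91]. Speed limits (rad/s): [2.57, 2.57, 3.14, 3.14, 3.14, 3.14].

### API

Orientations are given as a rotation vector (axis times angle).
In Python, from station import r, viewer gives the robot as it stands. The module is installed in compiled form; this text tells all that it offers.
- The arm moves only by the tool play_rows, never from a script. Its argument "deltas" is a list of rows, each a list of 7 numbers: the shift along the tool's x, y, z in m, then the turn, a rotation vector about the tool's x, y, z in degrees, then the finger opening in m, from 0 to 0.0854. A call has 1 to 5 rows; each row shifts and turns the commanded pose from where the row before left it, along the tool's axes as they then stand; what a row does not reach is not made up. A row lasts 1/12 s, in which the tool goes at most 41.7 mm and 7.16 degrees, less where a joint would pass 70% of its speed; a pose out of reach is approached as far as the arm can. A call is refused whole if a number of a shift passes 0.0417 or a number of a turn 7.16, either way. A call with a gripper value outside its range is refused whole. The fingers move at their own pace and stop on an object; the grip force is fixed at half the most. Time passes only in rows, so rows that do not move let the fingers close. It gives the time, the measured TCP pose, the force, the opening and the grip force at its end, in the units of the state.
- r.get_obs(): the state, without advancing time (a new reading comes with each control period).
- viewer.grab_frame(name): name is "scene" or "top"; returns the picture (480x640x3 uint8, blue, green, red); there is no depth.
- viewer.camera_info(name): a dict with "vfov" (degrees; the focal length in pixels is half the picture's height over the tangent of half this angle, whatever the lens; pixels are square), "cx", "cy" (the principal point, pixels), "cam_to_world" (4x4, takes a point from camera to world coordinates). Camera axes: x right, y down, z forward; pixel columns grow to the right and rows downward; lengths in m; the calibration is good to about 2 mm. A picture is of the moment at which its call begins. camera_info takes no time and is no camera call.
- r.sign_off(): hands the job in; it is judged then, once.
The state is a dict: "clock": time; "q": joint angles; "qvel": joint speeds; "joint_torque": joint torques, N m; "tool_pos": TCP position; "eef_rot": TCP orientation; "ft_force": force on the tool from outside, world axes, zero at the start; "ft_torque": the same for the moment, N m; "gripper_width": finger opening in m; "grip_force": force on a finger pad.
Only numpy, scipy, OpenCV 4.12 (cv2) and the standard library are available. Lean on these libraries where they do the work, as an engineer would, in place of code of your own. Each camera call takes 0.05 s, during which the arm holds its last target. There are 200 camera calls.

## Working session

There is one attempt and no reset: what is moved stays moved. The work goes in short steps, Python scripts to look and compute and a tool call to move; the robot and the scene stay as the last step left them, time stands still between calls to the robot, and variables do not carry over. Pictures are saved under pics/ and viewed, at most 10 in all, crops included, and the job is handed in when it is done.

Besides the shell and the picture viewer there is one more tool, called after "Request:" as a command line: name --pt "numbers of a row" for each row, then --argument value for the rest. play_rows: Moves the arm, as the interface text tells. Its arguments: {"type":"object","properties":{"deltas":{"type":"array","items":{"type":"array","items":{"type":"number"}}}},"required":["deltas"]}

```bash
mkdir -p pics
python3 - <<'E'
from station import r, viewer
import cv2,numpy as np
for n in("scene","top"):
    cv2.imwrite(f"pics/{n}0.png",viewer.grab_frame(n)); i=viewer.camera_info(n);print(n,i["vfov"],i["cx"],i["cy"],np.round(i["cam_to_world"],4).tolist())
print(r.get_obs())
E
```

```text
scene 57.25537549106424 314.0741190163952 235.79557098086997 [[0.1607, 0.5362, -0.8287, 1.4387], [0.987, -0.0926, 0.1315, -0.1482], [-0.0062, -0.839, -0.5441, 0.6916], [0.0, 0.0, 0.0, 1.0]]
top 51.942767564577494 320.7660505918182 234.0062929874744 [[-0.0204, -0.9931, 0.1158, 0.4361], [-0.9993, 0.0238, 0.0286, -0.022], [-0.0312, -0.1152, -0.9929, 1.2357], [0.0, 0.0, 0.0, 1.0]]
{'clock': 0.1, 'q': array([-1.40158896e+00,  1.24489767e-01,  1.65152151e+00,  2.27835636e-05,
        1.36751224e+00, -8.25673406e-02]), 'qvel': array([ 0.0005    , -0.00269804, -0.00194895,  0.00112968,  0.00157139,
       -0.00114929]), 'joint_torque': array([ 4.04833754e-04, -4.24931967e+01, -3.66653681e+01, -1.34420093e-04,
        3.94098752e-03,  1.58280983e-05]), 'tool_pos': array([ 0.16183037, -0.62893085,  0.21155311]), 'eef_rot': array([-3.11481829e+00, -3.94193497e-01,  9.62774299e-05]), 'ft_force': array([-0.42379271,  0.1929325 , -0.89715876]), 'ft_torque': array([0.00663211, 0.03049928, 0.00179381]), 'grip_force': 0.0, 'gripper_width': 0.08553911916579542}
```

View pics/top0.png

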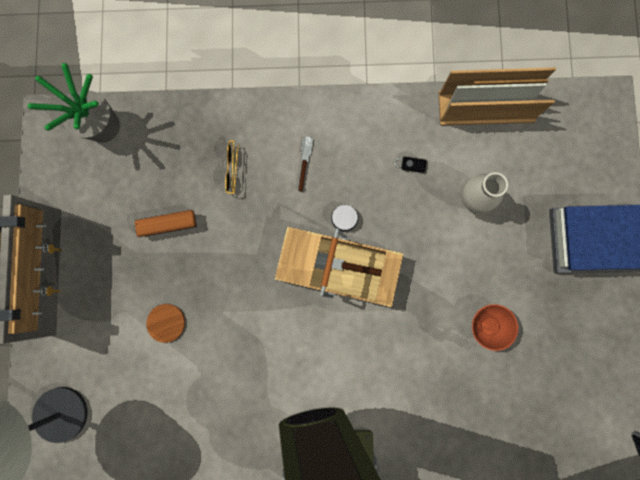

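View pics/scene0.png

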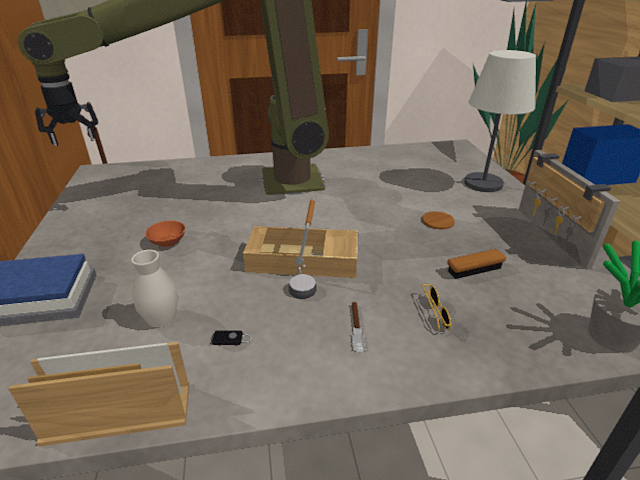

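The top view shows the caddy at (340,266), with the hood on the left (about 305,258), the lip on the right (about 395,275), and the bar from about (333,235) to (327,293).

Shoehorn candidates:
- **In the caddy:** the handle runs from (345,266) to (382,270).
- **Loose on the console:** about (305,163), only about 53 px or 135 mm long, so it's the short one.

I choose the one in the caddy and will check it in a crop.

```bash
cat > h.py <<'E'
from station import r, viewer
import cv2,numpy as np
from scipy.spatial.transform import Rotation as R
def ray(n,uv):
    i=viewer.camera_info(n);f=240/np.tan(np.radians(i["vfov"]/2));T=np.array(i["cam_to_world"])
    return T[:3,3],T[:3,:3]@np.array([(uv[0]-i["cx"])/f,(uv[1]-i["cy"])/f,1])
def onz(n,uv,z):
    o,d=ray(n,uv);return o+d*(z-o[2])/d[2]
def tri(uvs,uvt):
    A=[];b=[]
    for n,uv in(("scene",uvs),("top",uvt)):
        o,d=ray(n,uv);d=d/np.linalg.norm(d);P=np.eye(3)-np.outer(d,d);A.append(P);b.append(P@o)
    return np.linalg.lstsq(np.vstack(A),np.hstack(b),rcond=None)[0]
def pix(n,p):
    i=viewer.camera_info(n);f=240/np.tan(np.radians(i["vfov"]/2));c=np.linalg.inv(i["cam_to_world"])@np.r_[p,1]
    return np.array([c[0]/c[2]*f+i["cx"],c[1]/c[2]*f+i["cy"]])
E
python3 - <<'E'
from h import *
im=cv2.imread("pics/top0.png");hsv=cv2.cvtColor(im,cv2.COLOR_BGR2HSV)
m=cv2.inRange(hsv,(10,70,90),(30,200,255));m[:, :260]=0;m[:,430:]=0;m[:210]=0;m[330:]=0
c=max(cv2.findContours(cv2.morphologyEx(m,cv2.MORPH_CLOSE,np.ones((9,9))),0,2)[0],key=cv2.contourArea)
rc=cv2.minAreaRect(c);b=cv2.boxPoints(rc);print(rc)
w=np.array([onz("top",p,.061)[:2] for p in b]);print(w.round(4),np.linalg.norm(w-np.roll(w,1,0),axis=1),w.mean(0))
print("bar from rough pixels",tri((310.5,212),(330.5,264)))
a=cv2.resize(im[215:320,265:415],None,fx=5,fy=5,interpolation=2)
s=cv2.imread("pics/scene0.png");s=cv2.resize(s[190:300,235:370],None,fx=4,fy=4,interpolation=2)
cv2.imwrite("pics/c1.png",a);cv2.imwrite("pics/c2.png",s)
E
```

```text
((338.9622802734375, 266.2852478027344), (121.10454559326172, 55.77107620239258), 13.240518569946289)
[[ 0.4665  0.1264]
 [ 0.5963  0.0943]
 [ 0.5229 -0.1859]
 [ 0.3957 -0.151 ]] [0.28625339 0.13367416 0.28966521 0.13183382] [ 0.49536004 -0.02904568]
bar from rough pixels [ 0.49625865 -0.00900562  0.14467075]
```

View pics/c1.png

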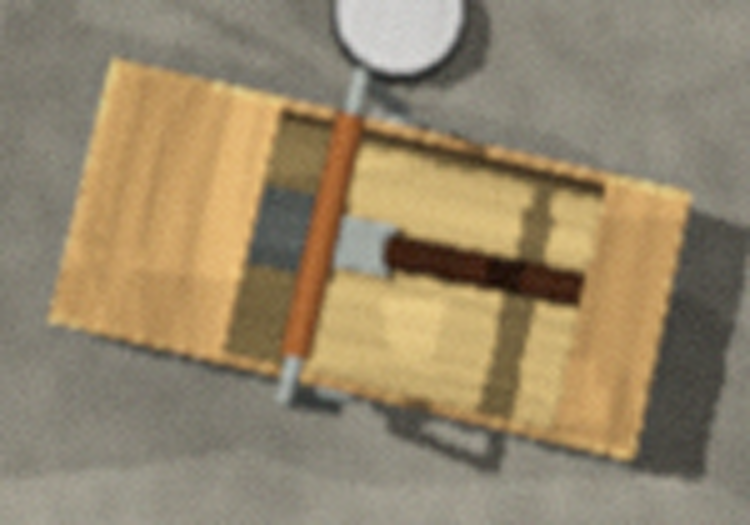

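View pics/c2.png

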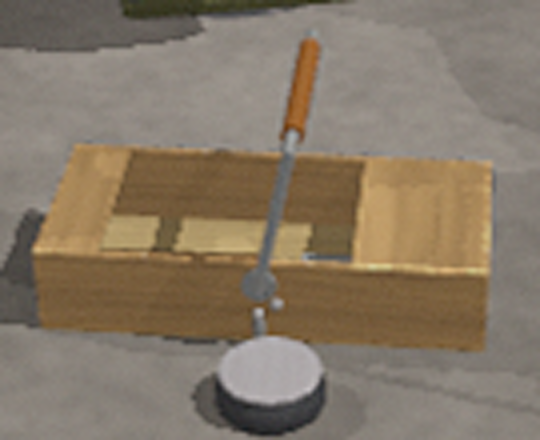

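The crop confirms the choice. In the caddy are a dark handle, crop (388,248) to (582,290), and a steel blade under the hood; only the long shoehorn fits there.

The caddy centre is about (0.495,-0.029) with yaw about -14.5°, and its outline measures 132x288 mm, which matches. The bar is at (0.496,-0.009,0.145), radius 102 mm, so bail is about 0.5.

I'll move the closed fingers to the lip side of the bar.

Request:
play_rows --pt "0.0256 -0.0264 0 0 0 0 0" --pt "0.0256 -0.0264 0 0 0 0 0" --pt "0.0256 -0.0264 0 0 0 0 0" --pt "0.0256 -0.0264 0 0 0 0 0" --pt "0.0256 -0.0264 0 0 0 0 0"

```text
clock: 0.52
tool_pos: [0.2533, -0.468, 0.212]
eef_rot: [-3.116, -0.393, 0.0]
ft_force: [0.6, 0.4, 0.1]
gripper_width: 0.0255
grip_force: 0.0
```

Request:
play_rows --pt "0.0256 -0.0264 0 0 0 0 0" --pt "0.0256 -0.0264 0 0 0 0 0" --pt "0.0256 -0.0264 0 0 0 0 0" --pt "0.0256 -0.0264 0 0 0 0 0" --pt "0.0256 -0.0264 0 0 0 0 0"

```text
clock: 0.93
tool_pos: [0.3443, -0.3082, 0.2123]
eef_rot: [-3.116, -0.394, 0.0]
ft_force: [0.7, -1.0, 0.1]
gripper_width: 0.0002
grip_force: 0.0
```

Request:
play_rows --pt "0.0256 -0.0264 0 0 0 0 0" --pt "0.0256 -0.0264 0 0 0 0 0" --pt "0.0256 -0.0264 0 0 0 0 0" --pt "0.0256 -0.0264 0 0 0 0 0" --pt "0.0256 -0.0264 0 0 0 0 0"

```text
clock: 1.35
tool_pos: [0.4354, -0.1484, 0.2124]
eef_rot: [-3.117, -0.394, 0.0]
ft_force: [0.8, 0.2, 0.4]
gripper_width: -0.0001
grip_force: 0.0
```

Request:
play_rows --pt "0.0256 -0.0264 0 0 0 0 0" --pt "0.0256 -0.0264 0 0 0 0 0" --pt "0.0256 -0.0264 0 0 0 0 0" --pt "0 0 0 0 0 -6.8 0" --pt "0 0 0 0 0 -6.8 0"

```text
clock: 1.77
tool_pos: [0.4901, -0.0523, 0.2121]
eef_rot: [-3.044, -0.775, 0.002]
ft_force: [0.1, 0.9, 0.2]
gripper_width: 0.0007
grip_force: 0.0
```

Request:
play_rows --pt "0 0 0 0 0 -6.8 0" --pt "0 0 0 0 0 -6.8 0" --pt "0 0 0 0 0 -6.8 0" --pt "0 0 0 0 0 -6.8 0" --pt "0 0 0 0 0 -6.8 0"

```text
clock: 2.18
tool_pos: [0.4894, -0.0543, 0.2121]
eef_rot: [-2.687, -1.626, 0.001]
ft_force: [-0.4, 0.1, 0.7]
gripper_width: 0.0
grip_force: 0.0
```

Request:
play_rows --pt "0 0 0 0 0 -6.8 0" --pt "0 0 0 0 0 -6.8 0" --pt "0 0 0 0 0 0 0"

```text
clock: 2.43
tool_pos: [0.4894, -0.0544, 0.2122]
eef_rot: [-2.479, -1.928, 0.001]
ft_force: [-0.0, -0.8, -0.7]
gripper_width: -0.0004
grip_force: 0.0
```

Request:
play_rows --pt "0 0 0.036 0 0 0 0" --pt "0 0 0.036 0 0 0 0" --pt "0.013 0 0 0 0 0 0" --pt "0.013 0 0 0 0 0 0" --pt "0.013 0 0 0 0 0 0"

```text
clock: 2.85
tool_pos: [0.4986, -0.0163, 0.1392]
eef_rot: [-2.484, -1.92, 0.003]
ft_force: [0.9, 0.5, 0.7]
gripper_width: -0.0
grip_force: 0.0
```

Request:
play_rows --pt "0.0095 0 0.004 0 0 0 0" --pt "0.0095 0 0.004 0 0 0 0" --pt "0.009 0 0.006 0 0 0 0" --pt "0.009 0 0.006 0 0 0 0"

```text
clock: 3.18
tool_pos: [0.5105, 0.0227, 0.1258]
eef_rot: [-2.482, -1.92, -0.011]
ft_force: [-9.3, 15.3, 26.4]
gripper_width: -0.0
grip_force: 13.0
```

Request:
play_rows --pt "0.007 0 0.0075 0 0 0 0" --pt "0.007 0 0.0075 0 0 0 0" --pt "0.0045 0 0.0065 0 0 0 0" --pt "0.0045 0 0.0065 0 0 0 0"

```text
clock: 3.52
tool_pos: [0.5193, 0.0467, 0.0996]
eef_rot: [2.482, 1.924, 0.023]
ft_force: [0.2, 2.3, 5.0]
gripper_width: 0.0001
grip_force: 1.8
```

Request:
play_rows --pt "0.0035 0 0.003 0 0 0 0" --pt "0.0035 0 0.003 0 0 0 0" --pt "0.003 0 0 0 0 0 0" --pt "0 0 0 0 0 0 0"

```text
clock: 3.85
tool_pos: [0.5159, 0.0511, 0.0854]
eef_rot: [-2.481, -1.925, 0.004]
ft_force: [0.5, -0.9, 0.7]
gripper_width: 0.0001
grip_force: 0.0
```

Request:
play_rows --pt "-0.02 0 -0.03 0 0 0 0" --pt "-0.04 0 0 0 0 0 0.05" --pt "-0.04 0 -0.01 0 0 0 0.05"

```text
clock: 4.1
tool_pos: [0.4911, -0.0466, 0.1262]
eef_rot: [-2.479, -1.928, 0.002]
ft_force: [0.3, -0.4, 0.4]
gripper_width: 0.0234
grip_force: 0.0
```

Run:
```python
from h import *
t=viewer.grab_frame("top");s=viewer.grab_frame("scene")
cv2.imwrite("pics/t2.png",t);cv2.imwrite("pics/s2.png",s)
a=cv2.resize(t[205:325,265:415],None,fx=4,fy=4,interpolation=2);b=cv2.resize(s[190:310,235:370],None,fx=4,fy=4,interpolation=2)
b=b[:480];cv2.imwrite("pics/m2.png",cv2.resize(np.hstack([a[:480],b]),None,fx=.7,fy=.7))
```

```text
(no output)
```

View pics/m2.png

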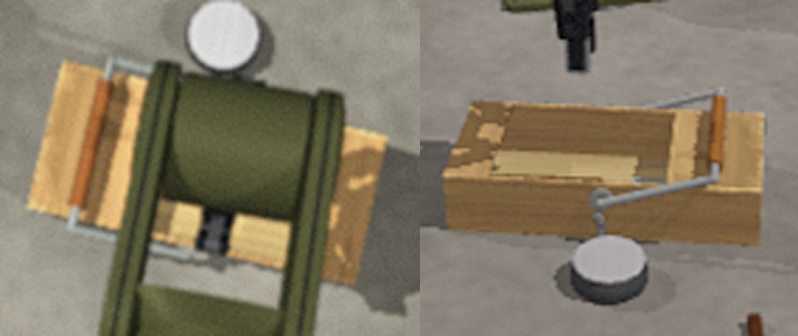

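The handle now lies folded over the hood: the bar is at about (298,256) in top and about (342,237) in scene. Next I'll check its height and measure the shoehorn from the first top picture.

Run:
```python
from h import *
c=np.array([.4954,-.029]);th=np.radians(-14.5);ex=np.array([np.cos(th),np.sin(th)]);ey=np.array([-np.sin(th),np.cos(th)])
f=lambda p:np.round([(p[:2]-c)@ex,(p[:2]-c)@ey,p[2]],4)
print("bar",f(tri((341.6,237.5),(297.9,255.7))))
im=cv2.imread("pics/top0.png");hsv=cv2.cvtColor(im,cv2.COLOR_BGR2HSV)
m=((im[...,2]<105)&(im[...,2].astype(int)-im[...,0]>12)&(hsv[...,1]>130)).astype(np.uint8)*255
k=np.zeros_like(m);k[255:280,338:386]=m[255:280,338:386]
q=max(cv2.findContours(k,0,2)[0],key=cv2.contourArea);rc=cv2.minAreaRect(q);print(rc)
for p in cv2.boxPoints(rc):print(p,f(onz("top",p,.022)))
print("junction",f(onz("top",(342.4,264.4),.022)),"lipside",f(onz("top",(381.3,272.6),.022)))
print("hood edge",f(onz("top",(265+262/5,215+235/5),.061)),"lip edge",f(onz("top",(265+588/5,215+320/5),.061)))
print(f(r.get_obs()["tool_pos"]))
```

```text
bar [0.0009 0.0999 0.0762]
((361.6538391113281, 268.7308044433594), (38.83098602294922, 6.667947769165039), 11.309932708740234)
[341.96155 268.19235] [-0.0013 -0.0091  0.022 ]
[343.26923 261.6539 ] [ 0.0151 -0.0086  0.022 ]
[381.34613 269.26926] [ 0.0182 -0.1035  0.022 ]
[380.03845 275.8077 ] [ 0.0019 -0.1039  0.022 ]
junction [ 0.008 -0.008  0.022] lipside [ 0.0102 -0.1052  0.022 ]
hood edge [-0.0022  0.0513  0.061 ] lip edge [-0.0061 -0.1083  0.061 ]
[ 0.0017 -0.0217  0.1279]
```

The bar is at caddy (1,100,76) mm, which is home. The shoehorn's wood/steel junction is at y≈-8 mm, so the grip point is at about (8,-33) mm and the end at about -133 mm. I'll descend and grip.

Request:
play_rows --pt "-0.011 0.0065 0 0 0 0 0.05" --pt "0 0 0.03 0 0 0 0.05" --pt "0 0 0.03 0 0 0 0.05" --pt "0 0 0.025 0 0 0 0.05" --pt "0 0 0.0 0 0 0 0.05"

```text
clock: 4.62
tool_pos: [0.4907, -0.057, 0.0353]
eef_rot: [-2.474, -1.921, 0.012]
ft_force: [-0.9, 0.1, -0.7]
gripper_width: 0.0496
grip_force: 0.0
```

Request:
play_rows --pt "0 0 0.01 0 0 0 0.05" --pt "0 0 0.008 0 0 0 0.05" --pt "0 0 0 0 0 0 0.05"

```text
clock: 4.87
tool_pos: [0.4954, -0.0578, 0.0231]
eef_rot: [-2.481, -1.926, 0.001]
ft_force: [0.4, 0.4, -0.8]
gripper_width: 0.05
grip_force: 0.0
```

Request:
play_rows --pt "0 0 0.001 0 0 0 0.03" --pt "0 0 0 0 0 0 0.01" --pt "0 0 0 0 0 0 0.0" --pt "0 0 0 0 0 0 0.0" --pt "0 0 0 0 0 0 0.0"

```text
clock: 5.28
tool_pos: [0.4961, -0.0581, 0.0234]
eef_rot: [2.481, 1.926, 0.001]
ft_force: [-0.7, -0.4, 0.3]
gripper_width: 0.0001
grip_force: 0.0
```

Request:
play_rows --pt "0 0 0 0 0 0 0.0" --pt "0 0 0 0 0 0 0.0"

```text
clock: 5.45
tool_pos: [0.4957, -0.058, 0.0229]
eef_rot: [2.482, 1.926, 0.0]
ft_force: [-0.6, 0.3, -0.5]
gripper_width: -0.0
grip_force: 0.0
```

Run:
```python
from h import *
t=viewer.grab_frame("top");s=viewer.grab_frame("scene")
cv2.imwrite("pics/t3.png",t);cv2.imwrite("pics/s3.png",s)
a=cv2.resize(t[205:325,265:415],None,fx=4,fy=4,interpolation=2);b=cv2.resize(s[190:310,235:370],None,fx=4,fy=4,interpolation=2)
cv2.imwrite("pics/m3.png",cv2.resize(np.hstack([a,b]),None,fx=.7,fy=.7))
```

```text
(no output)
```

View pics/m3.png

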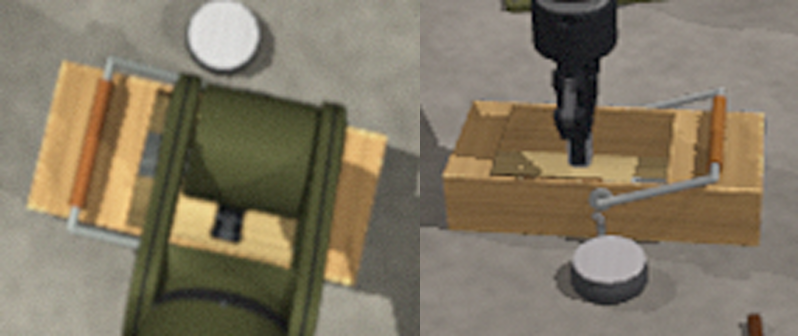

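The fingers are inside the opening (tips at scene px (292,248)), but the arm hides the shoehorn. I'll check the tip ray against the reported pose.

Run:
```python
from h import *
o=r.get_obs();p=o["tool_pos"];print(p,R.from_rotvec(o["eef_rot"]).as_matrix().round(3).tolist())
for z in(.03,.023,.009):print(z,pix("scene",[p[0],p[1],z]),pix("top",[p[0],p[1],z]),onz("scene",(292,248),z))
c=np.array([.4954,-.029]);th=np.radians(-14.5);ex=np.array([np.cos(th),np.sin(th)]);ey=np.array([-np.sin(th),np.cos(th)])
g=lambda x,y,z:np.r_[c+x*ex+y*ey,z]
# near wall top occlusion, predicted horn points (scene)
print("wall top",pix("scene",g(.065,-.03,.061)),"horn top",pix("scene",g(.008,-.03,.022)))
```

```text
[ 0.49561956 -0.05804015  0.02279918] [[0.248, 0.969, 0.0], [0.969, -0.248, -0.0], [-0.0, 0.0, -1.0]]
0.03 [291.77702437 251.46769307] [350.40615459 266.30351925] [ 0.47978104 -0.05555263  0.03      ]
0.023 [291.86681565 253.64791481] [350.32479277 266.44628517] [ 0.46963512 -0.0545721   0.023     ]
0.009 [292.04463659 257.96558445] [350.16484136 266.72695254] [ 0.44934327 -0.05261105  0.009     ]
wall top [287.46712063 254.45666141] horn top [291.12250218 254.03601122]
```

Run:
```python
from h import *
s=cv2.imread("pics/s3.png");t=cv2.imread("pics/t3.png")
a=cv2.resize(s[215:270,255:335],None,fx=8,fy=8,interpolation=2)
cv2.imwrite("pics/m4.png",np.vstack([a,]))
```

```text
(no output)
```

View pics/m4.png

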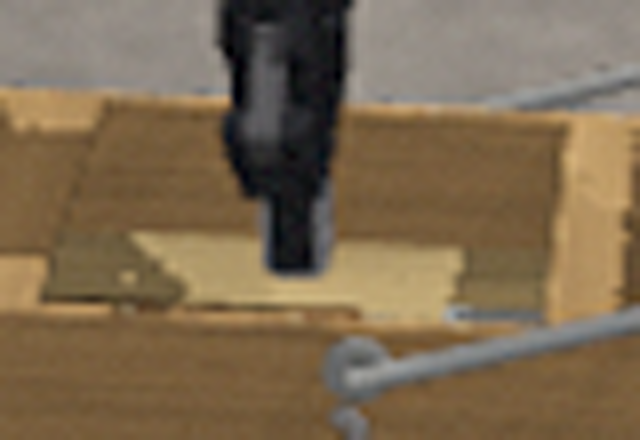

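Run:
```python
from h import *
print("init",pix("scene",[.162,-.629,.2]), "seen tips ~ (54,142),(92,131)")
print("s2",pix("scene",[.4911,-.0466,.113]),"seen (291,215)")
print("tri now", tri((292,249),(347,289)), tri((292,247),(347,285)))
# joint-based geometry check
o=r.get_obs();print(o["q"],o["ft_force"])
```

```text
init [ 78.341406   156.52244969] seen tips ~ (54,142),(92,131)
s2 [294.9479189  223.15247796] seen (291,215)
tri now [ 0.44068801 -0.05040559 -0.00045965] [ 0.45039678 -0.05074588  0.01285044]
[-2.24185410e-01 -6.53814862e-03  2.13150550e+00 -2.17327200e-05
  1.01645963e+00  2.66415857e-02] [0.68627332 0.87656653 0.27196553]
```

The thin brown handle is visible just over the near wall at crop row ~310, and the floor shows below the tips (crop (297,272)). That puts the tips about 28 mm higher than I assumed, so they closed above the handle. I'll open and descend in small steps, watching the force.

Request:
play_rows --pt "0 0 0 0 0 0 0.05" --pt "0 0 0.0 0 0 0 0.05" --pt "0 0 0.003 0 0 0 0.05" --pt "0 0 0.003 0 0 0 0.05"

```text
clock: 5.88
tool_pos: [0.4958, -0.0581, 0.0167]
eef_rot: [2.482, 1.926, 0.0]
ft_force: [0.4, 0.3, 0.0]
gripper_width: 0.048
grip_force: 0.0
```

Request:
play_rows --pt "0 0 0.003 0 0 0 0.05" --pt "0 0 0.003 0 0 0 0.05"

```text
clock: 6.05
tool_pos: [0.4954, -0.058, 0.0102]
eef_rot: [-2.482, -1.926, 0.0]
ft_force: [-0.8, -0.1, 0.1]
gripper_width: 0.0499
grip_force: 0.0
```

Request:
play_rows --pt "0 0 0.003 0 0 0 0.05" --pt "0 0 0.002 0 0 0 0.05"

```text
clock: 6.22
tool_pos: [0.4953, -0.058, 0.0051]
eef_rot: [-2.481, -1.926, 0.001]
ft_force: [-0.5, 0.7, -1.0]
gripper_width: 0.0496
grip_force: 0.0
```

Request:
play_rows --pt "0 0 0.003 0 0 0 0.04" --pt "0 0 0.003 0 0 0 0.036" --pt "0 0 0 0 0 0 0.036"

```text
clock: 6.47
tool_pos: [0.495, -0.0579, -0.001]
eef_rot: [-2.481, -1.926, 0.001]
ft_force: [-1.1, -0.1, -0.4]
gripper_width: 0.0361
grip_force: 0.0
```

Request:
play_rows --pt "0 0 0.003 0 0 0 0.036" --pt "0 0 0 0 0 0 0.036"

```text
clock: 6.63
tool_pos: [0.4953, -0.058, -0.0037]
eef_rot: [-2.482, -1.926, 0.001]
ft_force: [0.6, -0.6, 0.0]
gripper_width: 0.0362
grip_force: 0.0
```

Request:
play_rows --pt "0 0 0.001 0 0 0 0.036" --pt "0 0 0 0 0 0 0.015" --pt "0 0 0 0 0 0 0" --pt "0 0 0 0 0 0 0"

```text
clock: 6.97
tool_pos: [0.4959, -0.0581, -0.0039]
eef_rot: [2.481, 1.926, 0.001]
ft_force: [-0.1, -0.3, 1.3]
gripper_width: 0.016
grip_force: 59.4
```

Gripped at 16 mm, possibly high on the handle; I'll regrip 3 mm lower.

Request:
play_rows --pt "0 0 0 0 0 0 0.034" --pt "0 0 0 0 0 0 0.034" --pt "0 0 0.003 0 0 0 0.034" --pt "0 0 0 0 0 0 0.015" --pt "0 0 0 0 0 0 0"

```text
clock: 7.38
tool_pos: [0.4954, -0.058, -0.0073]
eef_rot: [-2.481, -1.926, 0.001]
ft_force: [-0.4, -0.2, -1.6]
gripper_width: 0.016
grip_force: 59.8
```

Request:
play_rows --pt "0 0 0 0 0 0 0" --pt "0 0 0 0 0 0 0"

```text
clock: 7.55
tool_pos: [0.4954, -0.058, -0.0075]
eef_rot: [-2.482, -1.926, 0.0]
ft_force: [-0.2, -0.4, -0.4]
gripper_width: 0.0158
grip_force: 59.9
```

Run:
```python
import numpy as np
def T(tip,th):
    th=np.radians(th);u=np.array([np.cos(th),-np.sin(th)]);n=np.array([np.sin(th),np.cos(th)])
    return np.array(tip)-.115*u-.0165*n,u,n
W=[((.125,.013),0),((.123,.013),5),((.120,.013),10),((.117,.013),15),((.113,.013),20),((.110,.013),25),((.085,.014),25),((.06,.016),25),((.035,.02),25),((.035,.05),25),((.035,.09),25),((.035,.13),25)]
for (a,b) in zip(W,W[1:]):
    p,u,n=T(*a);q=T(*b)[0];d=q-p;print(b,"x %.4f z %.4f turn %.1f"%(d@u,-d@n,-(b[1]-a[1])))
```

```text
((0.123, 0.013), 5) x -0.0030 z -0.0101 turn -5.0
((0.12, 0.013), 10) x -0.0040 z -0.0098 turn -5.0
((0.117, 0.013), 15) x -0.0040 z -0.0096 turn -5.0
((0.113, 0.013), 20) x -0.0049 z -0.0091 turn -5.0
((0.11, 0.013), 25) x -0.0038 z -0.0091 turn -5.0
((0.085, 0.014), 25) x -0.0231 z 0.0097 turn 0.0
((0.06, 0.016), 25) x -0.0235 z 0.0088 turn 0.0
((0.035, 0.02), 25) x -0.0243 z 0.0069 turn 0.0
((0.035, 0.05), 25) x -0.0127 z -0.0272 turn 0.0
((0.035, 0.09), 25) x -0.0169 z -0.0363 turn 0.0
((0.035, 0.13), 25) x -0.0169 z -0.0363 turn 0.0
```

Request:
play_rows --pt "0 0 -0.004 0 0 0 0" --pt "0.013 0 0 0 0 0 0" --pt "0.013 0 0 0 0 0 0" --pt "0.012 0 0 0 0 0 0" --pt "0 0 0 0 0 0 0"

```text
clock: 7.97
tool_pos: [0.5053, -0.0197, -0.0032]
eef_rot: [-2.48, -1.928, -0.001]
ft_force: [-0.8, -0.8, -0.6]
gripper_width: 0.0159
grip_force: 59.9
```

Request:
play_rows --pt "-0.003 0 -0.0101 0 -5 0 0" --pt "-0.004 0 -0.0098 0 -5 0 0" --pt "0 0 0 0 0 0 0"

```text
clock: 8.22
tool_pos: [0.5053, -0.0261, 0.0186]
eef_rot: [2.387, 1.857, -0.207]
ft_force: [0.8, 2.1, -0.9]
gripper_width: 0.0162
grip_force: 59.9
```

Run:
```python
from h import *
t=viewer.grab_frame("top");s=viewer.grab_frame("scene")
a=cv2.resize(t[205:325,265:415],None,fx=4,fy=4,interpolation=2);b=cv2.resize(s[190:310,235:370],None,fx=4,fy=4,interpolation=2)
cv2.imwrite("pics/m5.png",cv2.resize(np.hstack([a,b]),None,fx=.7,fy=.7))
print(r.get_obs()["ft_force"],r.get_obs()["q"])
```

```text
[-0.1783944  -0.26332114 -1.69266713] [-0.0604887   0.04855936  2.09595217 -0.19706992  1.03814896  0.29250018]
```

View pics/m5.png

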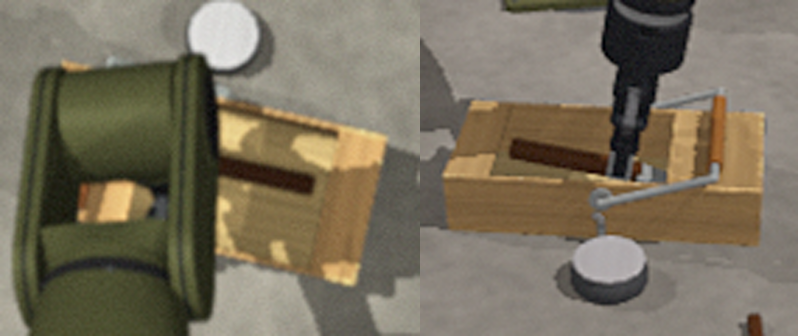

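The handle end at crop (315,183) in top is free of the lip, whose edge is at about x=325, and the shoehorn is rising at a slant. The gripper is well clear of the bar. I'll continue.

Request:
play_rows --pt "-0.004 0 -0.0096 0 -5 0 0" --pt "-0.0049 0 -0.0091 0 -5 0 0" --pt "0 0 0 0 0 0 0"

```text
clock: 8.57
tool_pos: [0.5029, -0.0309, 0.0373]
eef_rot: [2.29, 1.78, -0.403]
ft_force: [0.9, 0.8, -0.7]
gripper_width: 0.0165
grip_force: 59.9
```

Request:
play_rows --pt "-0.0038 0 -0.0091 0 -5 0 0" --pt "0 0 0 0 0 0 0" --pt "0 0 0 0 0 0 0"

```text
clock: 8.82
tool_pos: [0.5019, -0.0318, 0.0459]
eef_rot: [2.24, 1.74, -0.494]
ft_force: [-0.5, 0.3, -1.2]
gripper_width: 0.0159
grip_force: 59.9
```

Run:
```python
from h import *
t=viewer.grab_frame("top");s=viewer.grab_frame("scene")
a=cv2.resize(t[205:325,265:415],None,fx=4,fy=4,interpolation=2);b=cv2.resize(s[190:310,235:370],None,fx=4,fy=4,interpolation=2)
cv2.imwrite("pics/m6.png",cv2.resize(np.hstack([a,b]),None,fx=.7,fy=.7))
```

```text
(no output)
```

View pics/m6.png

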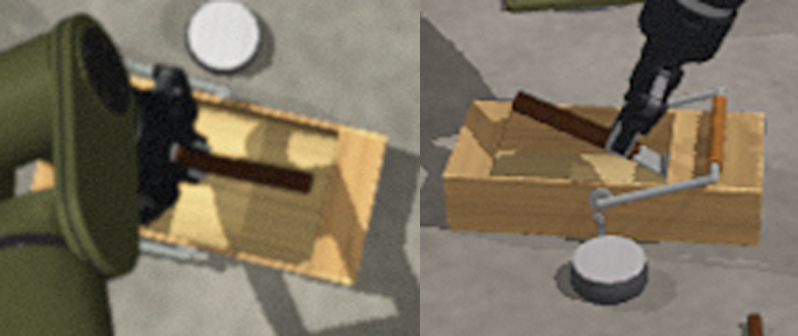

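The slant is as planned: the blade goes under the hood (scene crop (655,160)) and the handle end is up at scene crop (516,97) and top crop (312,184). I'll check the end's height.

Run:
```python
from h import *
p=tri((269.3,224.6),(376.4,270.7));c=np.array([.4954,-.029]);th=np.radians(-14.5)
print(p,(p[:2]-c)@[-np.sin(th),np.cos(th)])
```

```text
[ 0.4805631  -0.11269616  0.10929784] -0.08474509822643374
```

The end is at z 0.109 and the tip at about y +0.114, so step 2 is met. Next I'll slide it out along the slant and lift.

Request:
play_rows --pt "-0.0231 0 0.0097 0 0 0 0" --pt "-0.0235 0 0.0088 0 0 0 0" --pt "-0.0243 0 0.0069 0 0 0 0" --pt "0 0 0 0 0 0 0"

```text
clock: 9.25
tool_pos: [0.4821, -0.1079, 0.054]
eef_rot: [2.242, 1.733, -0.497]
ft_force: [-0.3, 0.5, -1.0]
gripper_width: 0.0158
grip_force: 59.8
```

Request:
play_rows --pt "-0.0127 0 -0.0272 0 0 0 0" --pt "-0.0127 0 -0.0272 0 0 0 0" --pt "-0.0127 0 -0.0272 0 0 0 0" --pt "-0.0127 0 -0.0272 0 0 0 0" --pt "-0.0127 0 -0.0272 0 0 0 0"

```text
clock: 9.67
tool_pos: [0.483, -0.1048, 0.2048]
eef_rot: [2.239, 1.738, -0.495]
ft_force: [0.9, 0.3, -0.5]
gripper_width: 0.0162
grip_force: 59.8
```

Request:
play_rows --pt "-0.0127 0 -0.0272 0 5 0 0" --pt "0 0 -0.02 0 5 0 0" --pt "0 0 -0.02 0 5 0 0" --pt "0 0 -0.02 0 5 0 0" --pt "0 0 -0.02 0 5 0 0"

```text
clock: 10.08
tool_pos: [0.488, -0.0877, 0.3132]
eef_rot: [-2.479, -1.926, -0.009]
ft_force: [0.4, -1.8, -1.5]
gripper_width: 0.0159
grip_force: 59.9
```

Request:
play_rows --pt "0 0 0 0 0 0 0" --pt "0 0 0 0 0 0 0" --pt "0 0 0 0 0 0 0" --pt "0 0 0 0 0 0 0" --pt "0 0 0 0 0 0 0"

```text
clock: 10.5
tool_pos: [0.4873, -0.0873, 0.3095]
eef_rot: [-2.479, -1.926, 0.004]
ft_force: [0.1, -0.4, -2.3]
gripper_width: 0.0165
grip_force: 59.9
```

Run:
```python
from h import *
s=viewer.grab_frame("scene")
cv2.imwrite("pics/s7.png",s);o=r.get_obs();print(o["qvel"].round(3),o["grip_force"],o["tool_pos"])
```

```text
[ 0.    -0.003 -0.011  0.002 -0.    -0.002] 59.90893363952637 [ 0.48742635 -0.08732016  0.30987682]
```

View pics/s7.png

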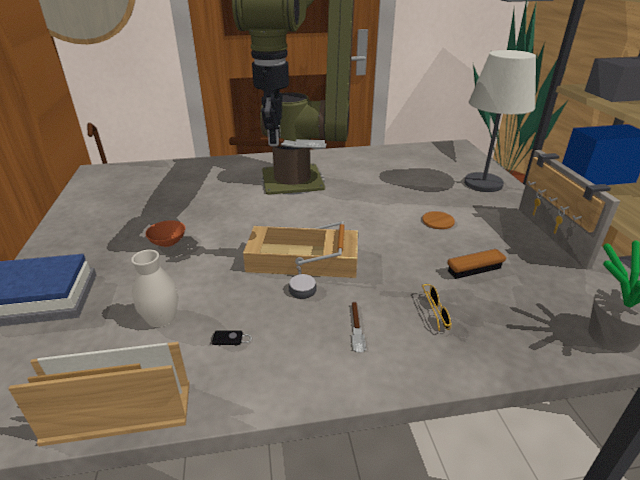

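The shoehorn is held level in the air at about (285,142), roughly 0.3 m up. The handle is still home (bar at (341,238)) and the bystanders haven't moved, so I'm handing in.

```bash
python3 -c "
from station import r
print(r.sign_off())"
```

```text
the job is handed in; nothing more can be done
None
```

The job is handed in: the carry handle is folded home over the hood, and the gripper holds the shoehorn still about 0.3 m above the console, after drawing it out handle end first at a slant; no verdict came back.

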